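Load a medicine cassette into its latched dock

ROBOT

A 6-joint arm with a two-finger parallel gripper is mounted at the origin on the work surface. World frame = base frame: x ahead of the robot, y to its left, z up, the work surface at z = 0. Lengths are in m, angles in degrees, forces in N, time in s.
With the tool pointing down it reaches from about 0.375 to 0.9 m from the base axis. Payload 3.1 kg.
Tool frame: the origin (TCP) lies at the very end of the fingers, on their centre line; the grasp point (between the pads) lies 19 mm behind it; z points along the fingers, y is the line along which they close (so a half turn about z gives the same grasp; the last joint's range is limited). The gripper opens to 87 mm and grips with 3 to 60 N. Pads are 19 mm wide; open, the fingers measure 117 mm over their backs; the gripper's body (75 mm by 190 mm) begins 51 mm behind the grasp point.
Start: joints at [-73.826, 30.224, 82.088, -0, 67.689, -10.227], TCP at [0.278, -0.56, 0.223] pointing down, gripper open.
Joint ranges: [-176.69, 176.69], [-43.24, 126.21], [12.49, 139.97], [-82, 262], [0, 151.66], [-163.58, 163.58]. Speed limits (degrees/s): [159.86, 159.86, 180, 180, 180, 180].

INTERFACE

Orientations are given as a 3x3 rotation matrix whose columns are the frame's x, y, z axes.
In Python, from rig import bot, imaging gives the robot as it stands.
- The arm moves only by the tool drive_tool, never from a script. Its argument "deltas" is text: rows parted by semicolons, each of 5 numbers parted by spaces: the finger opening in mm, from 0 to 87, then the shift along the world's x, y, z in mm, then the turn about the world's z in rad. In form: jaw dx dy dz twist; .... A call has 1 to 12 rows; each row is the pose to reach, as a shift and turn from the pose commanded when the call began; what a row does not reach only later rows make up. A row lasts 1/10 s, in which the tool goes at most 50 mm and 8.59 degrees, less where a joint would pass 70% of its speed; a pose out of reach is approached as far as the arm can. A call with a gripper value outside its range is refused whole. The fingers move at their own pace and stop on an object; the grip force is fixed at half the most. Time passes only in rows, so rows that repeat a pose let the fingers close. It gives the time, the measured TCP pose, the force, the opening and the grip force at its end, in the units of the state.
- bot.read_state(): the state, without advancing time (a new reading comes with each control period).
- imaging.capture(name): name is "side" or "top"; returns the picture (400x640x3 uint8, red, green, blue); there is no depth.
- imaging.camera_model(name): a dict with "fx", "fy", "cx", "cy" (pixels), "T" (4x4, takes a point from camera to world coordinates). Camera axes: x right, y down, z forward; pixel columns grow to the right and rows downward; lengths in m; the calibration is good to about 2 mm. A picture is of the moment at which its call begins. camera_model takes no time and is no camera call.
- bot.hand_in(): hands the job in; it is judged then, once.
The state is a dict: "time_s": time; "joint_positions": joint angles; "qvel": joint speeds; "tau": joint torques, N m; "position": TCP position; "tcp_rot": TCP orientation; "force": force on the tool from outside, world axes, zero at the start; "moment": the same for the moment, N m; "opening": opening from 0.0 (shut) to 1.0 (fully open); "grasp_force": force on a finger pad.
Only numpy, scipy, OpenCV 4.12 (cv2) and the standard library are available. Lean on these libraries where they do the work, as an engineer would, in place of code of your own. Each camera call takes 0.05 s, during which the arm holds its last target. There are 200 camera calls.

TASK

Load the loose blue medicine cassette into the empty dock of the green rack: with its yellow lug on the side of the orange latch, push it straight down so that the lug forces the latch open, until it sits fully home on the dock's floor and the latch has snapped back over the lug. Then let go, and leave the other cassette in its dock and the jar, can and carton where they stand.

Things in the scene. Friction and masses are not known exactly. Their poses are not given: they have to be found in the camera images.
- cassette_center (a point): Loose cassette, point half-way up (42 mm above its underside). Blue closed box 64 (x) x 100 (y) x 50 mm high, 0.25 kg. A grip rib stands on the middle of its flat top: 18 mm thick (x), 60 long (y), 34 high; rib's middle 25 mm above this point, its foot (the box's top) 8 mm above it. z up; starts upright on the table, x within 0.6 rad of world x.
- cassette: The same loose cassette, origin at the centre of the box's underside, same axes. A yellow lug sticks out 13 mm from the foot of its +x side: 36 mm wide (y), from the underside to 14 mm up.
- cassette_lug (a point): Middle of the top outer edge of the yellow lug: 45 mm along x from the box's middle, 14 mm above the underside.
- dock_empty: Empty grey dock, fixed on the green rack; origin under its pocket's centre, 6 mm above the table; z up, x towards its orange latch, within 0.3 rad of world x. Pocket 69 (x) x 105 mm (y), upright walls to 36 mm above the origin, then flared 7 mm outwards up to 50 mm; open in the middle of the +x side for lug and latch. The rack's other dock (150 mm away along y, either side) is full.
- dock_empty_seat (a point): Centre of the empty dock's floor, 8 mm above the dock's origin: the middle of the cassette's underside comes to lie here, its axes along the dock's. The box's upper part and the rib then stand clear above the walls.
- dock_empty_latch (a joint): The empty dock's orange latch, 34 mm wide, top 53 mm above the dock's origin. Slides out along the dock's +x: 0 closed, 0.012 m fully open; a spring shuts it (6 N closed, 11 N fully open). Pressing the cassette straight down with 5 to 15 N makes the lug wedge it aside on its sloping top face, which falls from x = 49 mm, height 48 mm to x = 36.5 mm, height 28 mm (dock frame).
- dock_empty_tooth (a point): Tip of the latch's tooth (lower edge, middle), moving with the latch; closed it is at x = 36.5 mm, height 24 mm in the dock's frame, 2 mm over the lug of a seated cassette, so the latch snaps shut only in the last 2 mm of the push.
- loaded_center (a point): The same kind of cassette already latched in the other dock, at its centre half-way up; not to be moved.
- bottle: Amber jar with white cap, 52 mm diameter, 90 mm high, standing; origin at its underside. Leave alone.
- can: White and green can, 60 mm diameter, 80 mm high, standing; origin at its underside. Leave alone.
- carton: White and red carton, 55 x 100 x 45 mm; origin at the centre of its underside. Leave alone.

How it is judged:
By the outcome, as a careful person would: the job done as asked, in the order asked, and still so for the second after the job is handed in, with the robot touching nothing.
It also fails if it takes over 38 s, if anything falls off the work surface, if the arm or the gripper's body presses on something with over 40 N, if the wrist force passes 120 N, or if a joint passes its speed limit or range.

## Working session

There is one attempt and no reset: what is moved stays moved. The work goes in short steps, Python scripts to look and compute and a tool call to move; the robot and the scene stay as the last step left them, time stands still between calls to the robot, and variables do not carry over. Pictures are saved under pics/ and viewed, at most 10 in all, crops included, and the job is handed in when it is done.

Besides the shell and the picture viewer there is one more tool, called after "Emit:" by a JSON object that holds its "fn" and its "kwargs". drive_tool: Moves the arm, as the interface text tells. Its arguments: {"type":"object","properties":{"deltas":{"type":"string"}},"required":["deltas"]}

```bash
mkdir -p pics
python3 - <<'E'
from rig import bot, imaging
import cv2, numpy as np
for n in ("top","side"):
    im=imaging.capture(n); cv2.imwrite(f"pics/{n}0.png",im[:,:,::-1])
    m=imaging.camera_model(n); print(n,m["fx"],m["fy"],m["cx"],m["cy"]); print(np.round(m["T"],4))
s=bot.read_state(); print(s["position"],np.round(s["tcp_rot"],3),s["time_s"])
E
```

```text
top 470.05401423115916 470.05401423115916 319.14391808612805 209.2469012230926
[[ 0.0051 -0.9928  0.1196  0.4069]
 [-1.     -0.0042  0.0082  0.1001]
 [-0.0076 -0.1196 -0.9928  1.5429]
 [ 0.      0.      0.      1.    ]]
side 489.64843738088996 489.64843738088996 316.53681586918844 194.78535124370174
[[-0.8717 -0.3483  0.3446  0.0804]
 [-0.4899  0.6276 -0.605   0.9662]
 [-0.0055 -0.6963 -0.7178  1.0944]
 [ 0.      0.      0.      1.    ]]
[ 0.27777339 -0.5591645   0.22167437] [[ 0.896  0.445 -0.001]
 [ 0.445 -0.896  0.002]
 [ 0.    -0.002 -1.   ]] 0.1
```

View pics/top0.png

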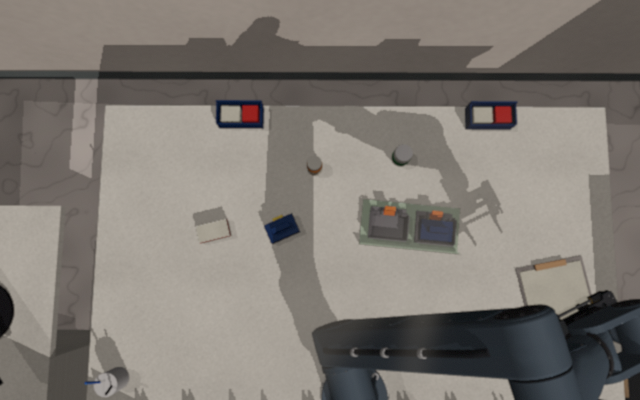

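View pics/side0.png

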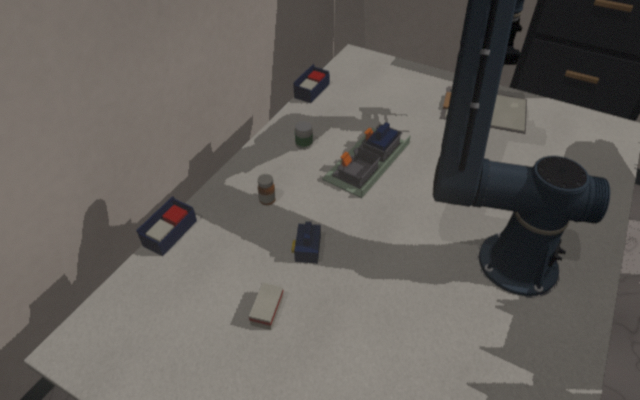

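The top view has the cassette near (282,228), the empty dock near (388,222) with its latch up (+x), and the full dock near (436,228). Next I'll enlarge both views.

Run:
```python
import cv2, numpy as np
t=cv2.imread("pics/top0.png"); s=cv2.imread("pics/side0.png")
f=lambda im,x,y,w,h,k:cv2.convertScaleAbs(cv2.resize(im[y:y+h,x:x+w],None,fx=k,fy=k,interpolation=cv2.INTER_CUBIC),alpha=1.7)
a=f(t,255,205,50,45,8); b=f(t,352,192,50*2+12,64,7)
cv2.imwrite("pics/c1.png",np.vstack([np.pad(a[:150*2,:],((0,0),(0,784-400),(0,0))) ,b[:300*1+148-150+2]]))
cv2.imwrite("pics/c1.png",b)
c=f(s,285,215,45,55,8)
cv2.imwrite("pics/c2.png",np.hstack([a,np.zeros((360,10,3),np.uint8),c[:360]]))
```

```text
(no output)
```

View pics/c1.png

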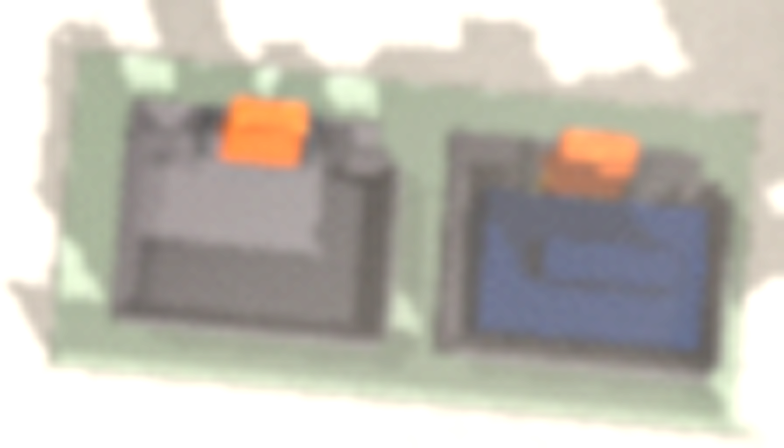

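View pics/c2.png

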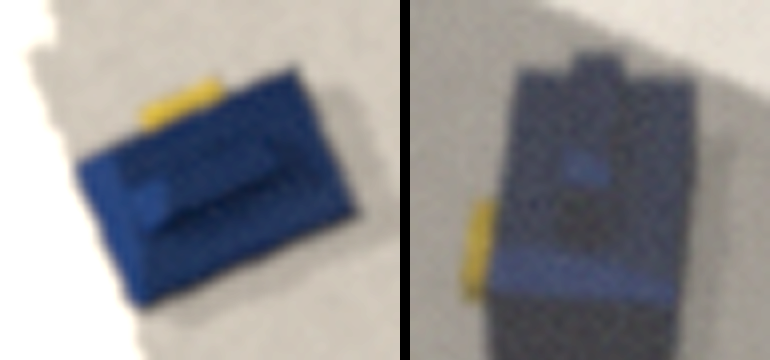

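The crops are clear: the cassette's lug is on its +x side (up in the picture) and yaw is about +0.4. I'll fit projected silhouettes in both views to get the poses.

```bash
cat > h.py <<'E'
import cv2, numpy as np
from rig import bot, imaging
from scipy.optimize import minimize
CM={n:imaging.camera_model(n) for n in("top","side")}
def proj(n,P):
    m=CM[n];q=(np.asarray(P)-m["T"][:3,3])@m["T"][:3,:3]
    return np.c_[m["fx"]*q[:,0]/q[:,2]+m["cx"],m["fy"]*q[:,1]/q[:,2]+m["cy"]]
def ray(n,u,v,z):
    m=CM[n];d=m["T"][:3,:3]@[(u-m["cx"])/m["fx"],(v-m["cy"])/m["fy"],1];o=m["T"][:3,3]
    return o+d*(z-o[2])/d[2]
def box(x0,x1,y0,y1,z0,z1): return np.array([[x,y,z] for x in(x0,x1) for y in(y0,y1) for z in(z0,z1)])/1e3
def W(p,P,z=0):
    c,s=np.cos(p[2]),np.sin(p[2]);return P@np.array([[c,s,0],[-s,c,0],[0,0,1]])+[p[0],p[1],z]
K=8
def render(n,parts,roi):
    x,y,w,h=roi;im=np.zeros((h*K,w*K),np.uint8)
    for P in parts:
        q=(proj(n,P)-[x,y]+.5)*K-.5
        cv2.fillConvexPoly(im,cv2.convexHull(np.round(q*16).astype(np.int32)),255,shift=4)
    return cv2.GaussianBlur(cv2.resize(im,(w,h),interpolation=cv2.INTER_AREA)/255.,(0,0),.6)
CAS=[box(-32,32,-50,50,0,50),box(-9,9,-30,30,50,84)]
LUG=box(32,45,-18,18,0,14)
def soft(im,col):
    b,g,r=[c.astype(float) for c in cv2.split(im)]
    s=b+g+r+1
    f={"blue":(b-r)/s/.2,"orange":(r-b)/s/.35}[col]
    return np.clip(f,0,1)
def fit(p0,parts,views,z=0):
    def cost(p): return sum(((render(n,[W(p,P,z) for P in parts],r)-M)**2).sum() for n,r,M in views)
    s=minimize(cost,p0,method="Nelder-Mead",options=dict(initial_simplex=np.array(p0)+np.array([[0,0,0],[.01,0,0],[0,.01,0],[0,0,.15]]),xatol=1e-4,fatol=1e-3))
    return s.x,s.fun
def crop(M,r): return M[r[1]:r[1]+r[3],r[0]:r[0]+r[2]]
E
cat > m.py <<'E'
from h import *
t=cv2.imread("pics/top0.png"); s=cv2.imread("pics/side0.png")
rt=(255,205,52,45); rs=(285,215,45,55)
bt,bs=soft(t,"blue"),soft(s,"blue")
V=[("top",rt,crop(bt,rt)),("side",rs,crop(bs,rs))]
p0=[*ray("top",282,229,.05)[:2],.4]
for v in (V,V[:1],V[1:]): print("cas",*fit(p0,CAS,v))
print("sum mask",[m[2].sum() for m in V])
# loaded cassette: top part only
rt2=(408,205,55,50); rs2=(360,115,50,50)
V2=[("top",rt2,crop(bt,rt2)),("side",rs2,crop(bs,rs2))]
L=[box(-32,32,-50,50,36,50),CAS[1]]
q0=[*ray("top",437,229,.06)[:2],-.06]
for v in (V2,V2[:1],V2[1:]): print("loaded",*fit(q0,L,v,.014+.006))
pl=fit(q0,L,V2[:1],.02)[0]
# orange latch centroids
for n,im,rois in(("top",t,[(380,202,20,18),(427,207,20,16)]),("side",s,[(335,145,20,25),(360,122,15,18)])):
    o=soft(im,"orange")
    for r in rois:
        c=crop(o,r); c=c*(c>.5); yy,xx=np.mgrid[:r[3],:r[2]]
        u,v=r[0]+(c*xx).sum()/c.sum(),r[1]+(c*yy).sum()/c.sum()
        print("latch",n,u,v,c.sum(),ray(n,u,v,.05))
vis=lambda M,r:np.uint8(255*cv2.resize(crop(M,r),(380,290)))
cv2.imwrite("pics/mask.png",np.vstack([np.hstack([vis(bt,rt),vis(bs,rs)]),np.hstack([vis(bt,rt2),vis(bs,rs2)])]))
E
python3 m.py
```

```text
cas [0.52780688 0.23364117 0.50801542] 534.6054879631317
cas [0.5274066  0.23291672 0.41662082] 61.95476358771403
cas [0.52934531 0.23086482 0.5084519 ] 464.1101429930391
sum mask [np.float64(570.092826068266), np.float64(282.86686625167806)]
loaded [ 0.51637809 -0.25524561  0.02320682] 449.9445157752468
loaded [ 0.51970026 -0.25631612 -0.0731861 ] 303.3647337864594
loaded [ 0.51498488 -0.24437158  0.03678886] 129.21461292002888
latch top 389.29884853303827 210.3992521843912 99.83491836732958 [ 0.58401931 -0.11170848  0.05      ]
latch top 436.4390611314991 214.34707404421587 63.531569952935186 [ 0.57197523 -0.26169744  0.05      ]
latch side 345.9109371845048 158.6081910521583 102.1337344895776 [ 0.57869647 -0.10045531  0.05      ]
latch side 368.44532654981515 132.22291391749664 50.60703636202609 [ 0.57276833 -0.25714548  0.05      ]
```

View pics/mask.png

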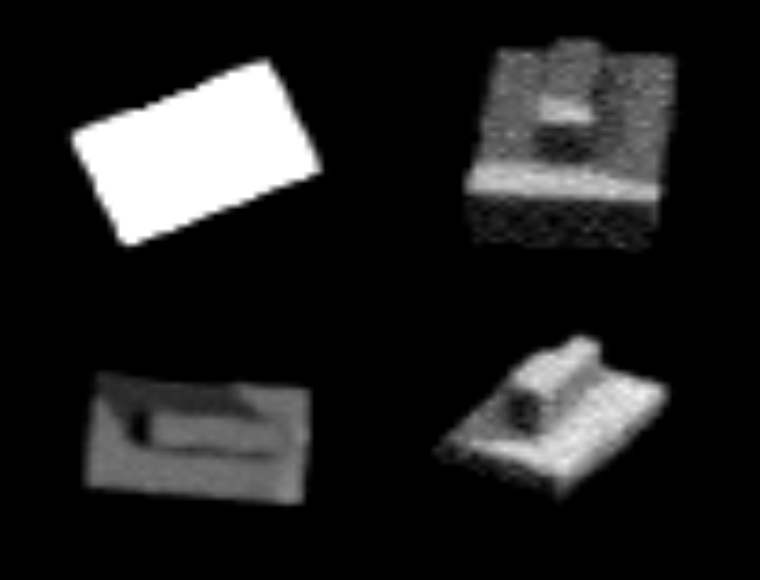

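The masks isolate the blue parts cleanly, but their gain is too low in shadow. I'll raise it and refit.

```bash
cat > m2.py <<'E'
from h import *
t=cv2.imread("pics/top0.png"); s=cv2.imread("pics/side0.png")
rt=(255,205,52,45); rs=(285,215,45,55); rt2=(408,205,55,50); rs2=(360,115,50,50)
def M(im,r,thr):
    c=cv2.GaussianBlur(crop(soft(im,"blue"),r),(0,0),.5)
    m=cv2.morphologyEx((c>thr).astype(np.uint8),cv2.MORPH_CLOSE,np.ones((5,5),np.uint8)); return cv2.GaussianBlur(m.astype(float),(0,0),.5)
V=[("top",rt,M(t,rt,.5)),("side",rs,M(s,rs,.07))]
for v in (V,V[:1],V[1:]): print("cas",*fit([.527,.233,.41],CAS,v))
V2=[("top",rt2,M(t,rt2,.2)),("side",rs2,M(s,rs2,.15))]
L=[box(-32,32,-50,50,36,50),CAS[1]]
for v in (V2,V2[:1],V2[1:]):
    p,c=fit([.518,-.254,-.07],L,v,.02); e=W(p,np.array([[0,.15,0]]))[0]; print("loaded",p,c,"dock_empty",e)
E
python3 m2.py
```

```text
cas [0.52690377 0.23488368 0.46500235] 117.76450404322333
cas [0.52644361 0.23359035 0.42282227] 58.07886375977267
cas [0.52618643 0.23664288 0.47167951] 53.36311114810266
loaded [ 0.51603895 -0.25407752 -0.00858252] 190.14815404554065 dock_empty [ 0.51732631 -0.10408304  0.        ]
loaded [ 0.51804428 -0.25691629 -0.02900244] 119.80099225408692 dock_empty [ 0.52239403 -0.10697937  0.        ]
loaded [ 0.51526928 -0.24382925 -0.03089266] 27.366014068290013 dock_empty [ 0.51990244 -0.09390082  0.        ]
```

```bash
cat >> m2.py <<'E'
out=[]
for (n,im,r,p,parts,z) in (("top",t,rt,[.5264,.2336,.4228],CAS,0),("side",s,rs,[.5264,.2336,.4228],CAS,0),("top",t,rt2,[.5180,-.2569,-.029],L,.02),("side",s,rs2,[.5180,-.2569,-.029],L,.02)):
    k=7; c=cv2.convertScaleAbs(cv2.resize(crop(im,r),None,fx=k,fy=k,interpolation=cv2.INTER_CUBIC),alpha=2)
    for P in parts:
        q=(proj(n,W(p,P,z))-[r[0],r[1]]+.5)*k-.5
        for i in range(8):
            for j in range(i):
                if bin(i^j).count("1")==1: cv2.line(c,tuple(map(int,q[i])),tuple(map(int,q[j])),(0,255,255),1)
    out.append(cv2.resize(c,None,fx=380/c.shape[1],fy=380/c.shape[1])[:290*1])
cv2.imwrite("pics/ov.png",np.vstack([np.hstack(out[:2]),np.hstack(out[2:])]))
E
python3 m2.py >/dev/null
```

```text
(no output)
```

View pics/ov.png

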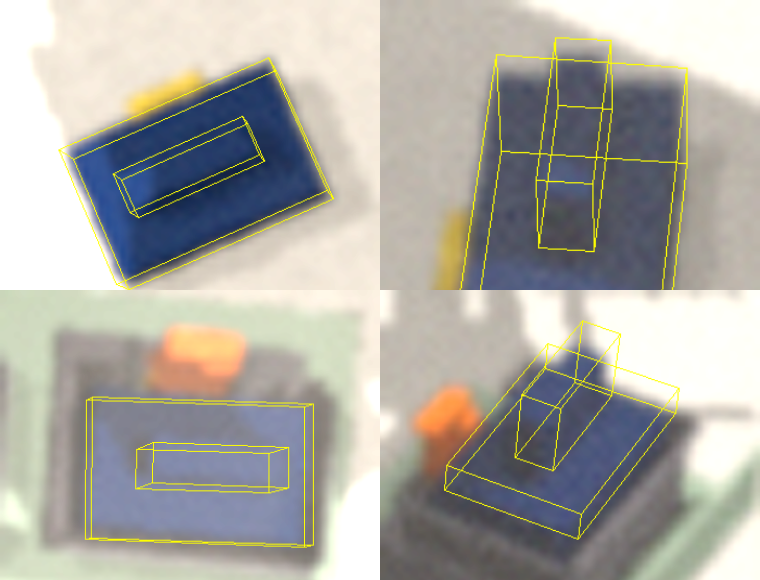

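The overlay shows the silhouette model a few pixels off, because of shadows. I'll fit the corners I can see in the enlargements instead, and check consistency between the two cameras.

```bash
cat > m3.py <<'E'
from h import *
from scipy.optimize import least_squares
c=lambda u,v,k,o:((u+.5)/k-.5+o[0],(v+.5)/k-.5+o[1])
A=lambda u,v:c(u,v,8,(255,205)); B=lambda u,v:c(u-410,v,8,(285,215)); C=lambda u,v:c(u,v,7,(352,192))
T=lambda x,y,z=50:(x/1e3,y/1e3,z/1e3)
cas=[("top",A(80,165),T(32,50)),("top",A(294,70),T(32,-50)),("top",A(142,303),T(-32,50)),
 ("side",B(518,74),T(32,-50)),("side",B(693,80),T(-32,-50)),("side",B(490,288),T(32,50)),("side",B(678,300),T(-32,50)),
 ("side",B(577,55),T(9,-30,84)),("side",B(625,55),T(-9,-30,84)),("side",B(562,182),T(9,30,84)),("side",B(605,185),T(-9,30,84))]
ld=[("top",C(483,188),T(32,50)),("top",C(712,203),T(32,-50)),("top",C(472,335),T(-32,50)),("top",C(700,350),T(-32,-50)),
 ("side",(397.5,131.9),T(-32,-50)),("side",(383.7,145.2),T(-32,50)),("side",(367.9,142.6),T(32,50))]
for nm,pts,p0,z in(("cas",cas,[.527,.233,.42],0),("loaded",ld,[.52,-.255,-.09],.02)):
  for sel in("both","top","side"):
    P=[q for q in pts if sel in("both",q[0])]
    f=lambda p:np.concatenate([proj(n,W(p,np.array([X]),z))[0]-u for n,u,X in P])
    s=least_squares(f,p0,loss="soft_l1"); r=f(s.x).reshape(-1,2)
    print(nm,sel,np.round(s.x,4),"rms",np.sqrt((r**2).mean()).round(2),r.mean(0).round(2), "empty",W(s.x,np.array([[0,.15,0]]))[0].round(4))
    if sel=="both": print(r.round(1).tolist())
E
python3 m3.py
```

```text
cas both [0.5245 0.2374 0.4292] rms 1.18 [-0.61 -0.26] empty [0.462  0.3738 0.    ]
[[-3.1, 0.6], [-1.2, -0.3], [-2.8, 1.7], [0.0, -1.5], [0.8, -0.9], [-0.5, -0.1], [-0.2, -0.1], [-0.2, -1.3], [0.4, -0.9], [-0.6, -0.1], [0.8, -0.1]]
cas top [0.5268 0.2294 0.4328] rms 0.84 [ 0.12 -0.01] empty [0.4639 0.3655 0.    ]
cas side [0.5235 0.2391 0.4431] rms 0.53 [ 0.03 -0.04] empty [0.4592 0.3747 0.    ]
loaded both [ 0.5201 -0.253  -0.069 ] rms 1.72 [-0.24 -1.23] empty [ 0.5305 -0.1034  0.    ]
[[-0.4, 0.4], [-1.3, 0.5], [0.1, -0.3], [-0.4, -0.1], [0.8, -3.5], [0.6, -0.6], [-1.0, -4.9]]
loaded top [ 0.5205 -0.2545 -0.0733] rms 0.43 [-0.02  0.  ] empty [ 0.5315 -0.1049  0.    ]
loaded side [ 0.5137 -0.2352 -0.033 ] rms 1.45 [-0.08  0.61] empty [ 0.5187 -0.0853  0.    ]
```

The two cameras differ by about 7 mm in y, which is harmless for gripping a 60 mm rib. The relative bias cancels when I compare the held cassette with the dock in the same views. I'll move above the cassette at (0.5255, 0.234), turning +1.54 rad.

Emit:
{"fn": "drive_tool", "kwargs": {"deltas": "87 150 480 0 0.9;87 150 480 0 0.9;87 150 480 0 0.9;87 150 480 0 0.9;87 150 480 0 0.9;87 150 480 0 0.9;87 150 480 0 0.9;87 150 480 0 0.9;87 150 480 0 0.9;87 150 480 0 0.9;87 150 480 0 0.9;87 150 480 0 0.9"}}

```text
time_s: 1.3
position: [0.4279, -0.0784, 0.2224]
tcp_rot: [[0.204, 0.979, -0.0], [0.979, -0.204, -0.0], [-0.0, -0.0, -1.0]]
force: [0.6, -0.9, 0.2]
opening: 0.998
grasp_force: 0.0
```

Emit:
{"fn": "drive_tool", "kwargs": {"deltas": "87 98 313 -60 0.64;87 98 313 -60 0.64;87 98 313 -60 0.64;87 98 313 -60 0.64;87 98 313 -60 0.64;87 98 313 -60 0.64;87 98 313 -60 0.64;87 98 313 -60 0.64;87 98 313 -60 0.64;87 98 313 -60 0.64"}}

```text
time_s: 2.3
position: [0.526, 0.231, 0.1624]
tcp_rot: [[-0.415, 0.91, -0.001], [0.91, 0.415, -0.001], [-0.0, -0.001, -1.0]]
force: [-0.8, -0.2, -0.0]
opening: 0.999
grasp_force: 0.0
```

```bash
cat > st.py <<'E'
from h import *
s=bot.read_state(); print(s["time_s"],s["position"].round(4) if hasattr(s["position"],"round") else s["position"],np.round(s["tcp_rot"],3).tolist(),np.round(s["force"],1),s["opening"],s["grasp_force"],np.round(s["joint_positions"],0))
E
python3 st.py
```

```text
2.3 [0.526  0.231  0.1624] [[-0.415, 0.91, -0.001], [0.91, 0.415, -0.001], [-0.0, -0.001, -1.0]] [-0.8 -0.2 -0. ] 0.999395209011358 0.0 [ 13.  31.  93.  -0.  57. -12.]
```

```bash
cat > look.py <<'E'
import sys
from h import *
o=sys.argv[1]; r=[list(map(int,a.split(","))) for a in sys.argv[2:4]]
outs=[]
for n,(x,y,w,h) in zip(("top","side"),r):
    im=imaging.capture(n)[:,:,::-1].copy(); cv2.imwrite(f"pics/{o}_{n}.png",im)
    outs.append(cv2.convertScaleAbs(cv2.resize(im[y:y+h,x:x+w],(w*5,h*5),interpolation=cv2.INTER_CUBIC),alpha=1.8))
cv2.imwrite(f"pics/{o}.png",np.hstack(outs))
E
python3 look.py l1 250,180,80,100 270,150,80,100
```

```text
(no output)
```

View pics/l1.png

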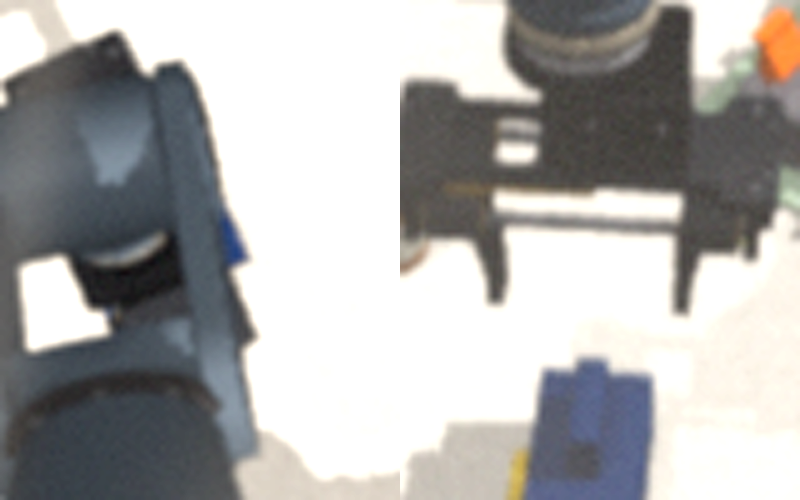

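The side view shows open fingertips at about (289.4,210.4) and (326.6,212.4), straddling the rib with the cassette below. I'll check the side camera's bias against the known TCP.

```bash
cat > b.py <<'E'
from h import *
s=bot.read_state();p=np.array(s["position"]);R=np.array(s["tcp_rot"])
for sy in(.0435,-.0435,.05,-.05):
    print(sy,[proj("side",[p+R@[sx,sy,0]])[0].round(1).tolist() for sx in(-.0095,.0095)])
E
python3 b.py
```

```text
0.0435 [[291.3, 203.6], [290.4, 209.0]]
-0.0435 [[324.6, 205.5], [324.1, 210.9]]
0.05 [[288.8, 203.5], [287.9, 208.8]]
-0.05 [[327.1, 205.7], [326.6, 211.1]]
```

The side camera reads about 1.4 px low (4 mm in y), so the cassette is near y≈0.233. Now descend and grip.

Emit:
{"fn": "drive_tool", "kwargs": {"deltas": "87 0 2 -40 0;87 0 2 -75 0;87 0 2 -95 0;87 0 2 -106 0;87 0 2 -106 0;87 0 2 -106 0;10 0 2 -106 0;10 0 2 -106 0;10 0 2 -106 0;10 0 2 -106 0;10 0 2 -106 0;10 0 2 -106 0"}}

```text
time_s: 3.6
position: [0.5259, 0.2353, 0.0566]
tcp_rot: [[-0.417, 0.909, 0.0], [0.909, 0.417, 0.0], [-0.0, 0.0, -1.0]]
force: [-0.1, 0.2, 0.1]
opening: 0.537
grasp_force: 0.0
```

Emit:
{"fn": "drive_tool", "kwargs": {"deltas": "10 0 0 0 0;10 0 0 0 0;10 0 0 10 0;10 0 0 30 0;10 0 0 60 0;10 0 0 95 0;10 0 0 124 0;10 0 0 124 0"}}

```text
time_s: 4.4
position: [0.5287, 0.236, 0.1851]
tcp_rot: [[-0.417, 0.909, 0.009], [0.909, 0.417, 0.002], [-0.002, 0.009, -1.0]]
force: [1.4, 0.4, -2.3]
opening: 0.2
grasp_force: 30.0
```

The rib is gripped (opening 17.4 mm, weight 2.3 N). Now carry it over the empty dock.

Emit:
{"fn": "drive_tool", "kwargs": {"deltas": "10 2 -20 0 -0.05;10 2 -60 0 -0.15;10 2 -100 0 -0.25;10 2 -140 0 -0.35;10 2 -180 0 -0.45;10 2 -220 0 -0.515;10 2 -260 0 -0.515;10 2 -295 0 -0.515;10 2 -325 0 -0.515;10 2 -341 0 -0.515;10 2 -341 0 -0.515;10 2 -341 0 -0.515"}}

```text
time_s: 5.6
position: [0.5272, -0.1048, 0.1798]
tcp_rot: [[0.085, 0.996, -0.002], [0.996, -0.085, 0.002], [0.002, -0.002, -1.0]]
force: [-0.4, 1.2, -2.0]
opening: 0.204
grasp_force: 29.9
```

Emit:
{"fn": "drive_tool", "kwargs": {"deltas": "10 0 0 -20 0;10 0 0 -40 0;10 0 0 -50 0;10 0 0 -50 0;10 0 0 -50 0"}}

```text
time_s: 6.1
position: [0.528, -0.1049, 0.1308]
tcp_rot: [[0.084, 0.997, -0.0], [0.997, -0.084, 0.0], [0.0, -0.001, -1.0]]
force: [0.2, -0.4, -1.3]
opening: 0.204
grasp_force: 29.9
```

```bash
python3 look.py l2 350,180,80,100 325,100,80,100; python3 st.py
```

```text
6.2 [ 0.5282 -0.1055  0.1313] [[0.084, 0.996, 0.001], [0.996, -0.084, -0.0], [-0.0, 0.001, -1.0]] [-0.2  0.  -2.4] 0.20360914955389953 29.94568169116974 [-23.  31.  99.  -0.  49. -18.]
```

View pics/l2.png

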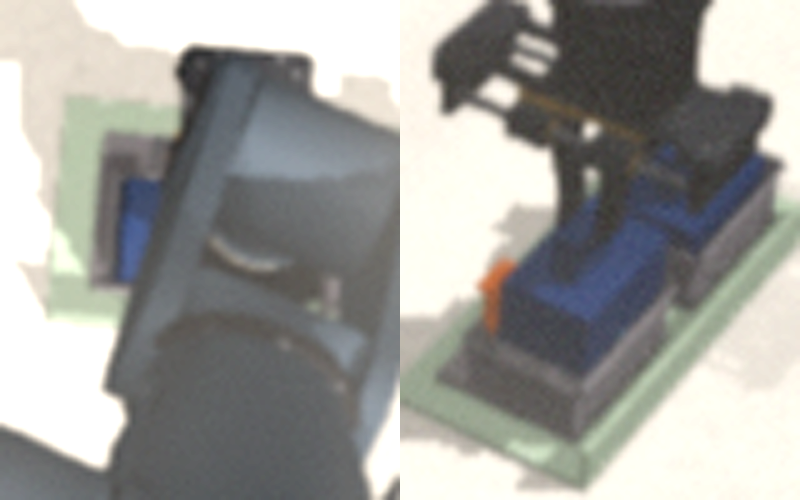

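The cassette is over the dock and roughly aligned. The side view shows its near top corner at about (364,164) and the dock walls around it, with the latch at about (345,157). I'll compute the cassette-to-dock offset in the top camera from visible edges.

Run:
```python
from h import *
C=lambda u,v:((u+.5)/7-.5+352,(v+.5)/7-.5+192)
R=lambda uv,z:ray("top",*uv,z)[:2]
y=-.085; ex=np.array([np.cos(y),np.sin(y)]);ey=np.array([-np.sin(y),np.cos(y)])
a,b=R(C(115,318),.056),R(C(385,335),.056); print("rim low edge",a,b,"yaw",np.arctan2((b-a)[0],-(b-a)[1])*-1*-1)
print("dock from rim y-mid (x=-43)",(a+b)/2+.043*ex)
print("dock from latch low edge",R(C(261,162),.034)-.0365*ex, R(C(261,162),.030)-.0365*ex)
print("latch top outer mid",R(C(273,99),.059))
# held cassette, +y top edge
z=.1313-.0566+.05
for k in((374.0,215.6),(373.2,236.0)): print("held edge",R(k,z))
p=np.array([.5282,-.1055]); print("pred",p+.032*ex+.05*ey,p-.032*ex+.05*ey)
# overlay prediction in side: corners of held cassette (px in crop coordinates of l2)
for P in CAS[0]:
    q=proj("side",W([*p,y],P[None],z-.05))[0]; print((P*1e3).astype(int),((q-[325,100])*5+[402,2]).round(0))
# dock rim inner corners / base points predicted for candidate
for nm,X in(("rim-in(-x,+y)",[-.0415,.0595,.05]),("rim-in(+x,+y)",[.0415,.0595,.05]),("latch top",[.049,.017,.053]),("latch top",[.049,-.017,.053])):
    q=proj("side",W([.532,-.105,y],np.array([X]),.006))[0]; print(nm,((q-[325,100])*5+[402,2]).round(0))
```

```text
rim low edge [ 0.49834559 -0.04252626] [ 0.49124247 -0.16415588] yaw -0.058333293291733694
dock from rim y-mid (x=-43) [ 0.53763879 -0.10699167]
dock from latch low edge [ 0.53552891 -0.10927851] [ 0.53596621 -0.10984177]
latch top outer mid [ 0.59796628 -0.11466327]
held edge [ 0.55908787 -0.05458471]
held edge [ 0.49721118 -0.05162778]
pred [ 0.56432935 -0.05839724] [ 0.50056041 -0.05296379]
[-32 -50   0] [667. 262.]
[-32 -50  50] [674. 201.]
[-32  50   0] [587. 351.]
[-32  50  50] [592. 290.]
[ 32 -50   0] [580. 226.]
[ 32 -50  50] [585. 164.]
[32 50  0] [498. 312.]
[32 50 50] [501. 251.]
rim-in(-x,+y) [585. 387.]
rim-in(+x,+y) [470. 336.]
latch top [496. 290.]
latch top [524. 261.]
```

Both cameras put the held cassette slightly off the TCP prediction. I'll take one zoomed view with the predicted points dotted in to settle it.

Run:
```python
from h import *
k=9; out=[]
p=[.5282,-.1055,-.085]; z=.0747; d=[.534,-.107,-.085]
for n,(x,y,w,h) in(("side",(335,126,54,66)),("top",(366,196,34,66))):
    im=cv2.imread(f"pics/l2_{n}.png")
    c=cv2.convertScaleAbs(cv2.resize(im[y:y+h,x:x+w],(w*k,h*k),interpolation=cv2.INTER_CUBIC),alpha=2.2)
    def dots(P,col):
        for q in (proj(n,P)-[x,y]+.5)*k-.5: cv2.circle(c,tuple(int(round(a)) for a in q),2,col,-1)
    dots(W(p,CAS[0],z),(0,255,255))
    dots(W(d,box(-41.5,41.5,-59.5,59.5,50,50),.006),(255,0,255)); dots(W(d,box(49,49,-17,17,53,53),.006),(255,255,255))
    out.append(c)
cv2.imwrite("pics/z2.png",np.hstack(out))
```

```text
(no output)
```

View pics/z2.png

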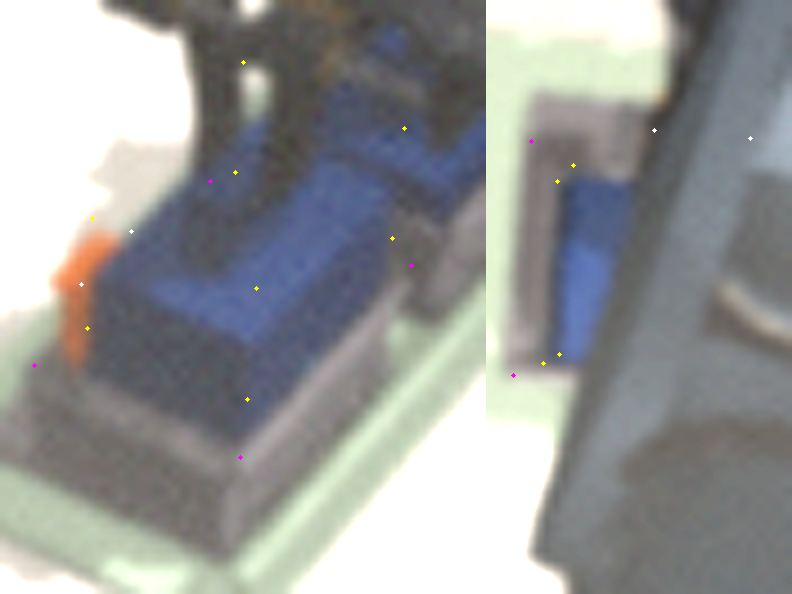

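This explains it: the held cassette sits about 19 mm lower on the fingers than assumed, because the fingers closed while I was already lifting. The rib overlap is only about 9 mm. I'll set it down on free table at y≈0.1 and regrip deeper.

Emit:
{"fn": "drive_tool", "kwargs": {"deltas": "10 0 0 20 0;10 0 0 50 0;10 0 20 60 0;10 0 60 60 0;10 0 100 60 0;10 0 140 60 0;10 0 180 60 0;10 0 205 60 0;10 0 205 60 0;10 0 205 60 0;10 0 205 40 0;10 0 205 10 0"}}

```text
time_s: 7.4
position: [0.5303, 0.098, 0.1422]
tcp_rot: [[0.086, 0.996, 0.007], [0.996, -0.086, -0.001], [-0.0, 0.007, -1.0]]
force: [0.3, 0.4, -2.1]
opening: 0.203
grasp_force: 29.9
```

Emit:
{"fn": "drive_tool", "kwargs": {"deltas": "10 0 0 -20 0;10 0 0 -40 0;10 0 0 -48 0;10 0 0 -52 0;10 0 0 -55 0;10 0 0 -58 0;10 0 0 -58 0"}}

```text
time_s: 8.1
position: [0.5282, 0.0992, 0.0829]
tcp_rot: [[0.085, 0.996, 0.001], [0.996, -0.085, -0.0], [0.0, 0.001, -1.0]]
force: [-0.0, 0.1, -3.4]
opening: 0.203
grasp_force: 29.9
```

Emit:
{"fn": "drive_tool", "kwargs": {"deltas": "10 0 0 -2 0;10 0 0 -4 0;10 0 0 -4 0"}}

```text
time_s: 8.4
position: [0.5278, 0.0993, 0.0785]
tcp_rot: [[0.085, 0.996, -0.0], [0.996, -0.085, -0.0], [-0.0, -0.0, -1.0]]
force: [0.4, -0.2, -1.7]
opening: 0.201
grasp_force: 29.9
```

Emit:
{"fn": "drive_tool", "kwargs": {"deltas": "10 0 0 -2 0;10 0 0 -3 0;10 0 0 -3 0"}}

```text
time_s: 8.7
position: [0.5299, 0.0991, 0.077]
tcp_rot: [[0.085, 0.996, 0.004], [0.996, -0.085, -0.0], [0.0, 0.004, -1.0]]
force: [0.4, -0.2, 6.1]
opening: 0.205
grasp_force: 30.0
```

Contact at TCP z≈0.077 confirms a 21 mm offset. Release, descend and regrip with time to close.

Emit:
{"fn": "drive_tool", "kwargs": {"deltas": "45 0 0 0 0;45 0 0 0 0;45 0 0 0 0;45 0 0 0 0;45 0 0 -10 0;45 0 0 -19 0;45 0 0 -19 0;10 0 0 -19 0;10 0 0 -19 0;10 0 0 -19 0;10 0 0 -19 0;10 0 0 -19 0"}}

```text
time_s: 9.9
position: [0.5285, 0.0992, 0.0569]
tcp_rot: [[0.085, 0.996, 0.001], [0.996, -0.085, -0.0], [0.0, 0.001, -1.0]]
force: [1.4, -0.7, 0.1]
opening: 0.204
grasp_force: 30.0
```

Emit:
{"fn": "drive_tool", "kwargs": {"deltas": "10 0 0 0 0;10 0 0 0 0;10 0 0 0 0;10 0 0 0 0;10 0 0 0 0"}}

```text
time_s: 10.4
position: [0.5286, 0.0992, 0.0568]
tcp_rot: [[0.085, 0.996, 0.001], [0.996, -0.085, -0.0], [0.0, 0.001, -1.0]]
force: [0.8, -0.6, 1.4]
opening: 0.205
grasp_force: 30.0
```

```bash
python3 st.py; python3 look.py l3 270,170,80,100 280,100,80,100
python3 - <<'E'
from h import *
# blue extent in pictures: predicted held cassette vs image, report blue bounding extents of predicted offset by silhouettes
s=bot.read_state(); p=s["position"]
for n in("top","side"):
    im=cv2.imread(f"pics/l3_{n}.png"); b=soft(im,"blue")
    q=proj(n,W([p[0],p[1],-.085],CAS[0],0)); print(n,q.round(1).tolist())
E
```

```text
10.4 [0.5286 0.0992 0.0568] [[0.085, 0.996, 0.001], [0.996, -0.085, -0.0], [0.0, 0.001, -1.0]] [ 0.8 -0.6  1.4] 0.20523317803535887 29.996612314134836 [ -1.  38. 102.   0.  40.   4.]
top [[337.5, 239.7], [338.0, 238.8], [307.2, 237.0], [306.6, 236.0], [339.2, 220.4], [339.7, 218.9], [309.0, 217.7], [308.5, 216.1]]
side [[347.9, 209.6], [348.6, 198.2], [329.8, 230.7], [330.0, 219.4], [330.1, 201.0], [330.4, 189.6], [311.7, 221.4], [311.4, 210.0]]
```

The regrip is good (TCP 0.0568, 30 N). Next I'll redo the cassette-to-dock offset from the earlier image at the corrected height.

Run:
```python
from h import *
S=lambda u,v:((u+.5)/9-.5+335,(v+.5)/9-.5+126); Tt=lambda u,v:((u+.5)/9-.5+366,(v+.5)/9-.5+196)
p=np.array([.5282,-.1055]);y=-.085;ex=np.array([np.cos(y),np.sin(y)]);ey=np.array([-np.sin(y),np.cos(y)])
z=.1313-.077+.05
def rep(n,uv,z,lx,ly,nm):
    w=ray(n,*uv,z)[:2]; o=w-lx*ex-ly*ey; print(nm,n,"origin",o.round(4),"rel TCP in dock axes",((o-p)@ex*1e3).round(1),((o-p)@ey*1e3).round(1))
rep("top",Tt(82,180),z,.032,.05,"cas"); rep("top",Tt(67,362),z,-.032,.05,"cas")
rep("side",S(248,345),z,-.032,.05,"cas"); rep("side",S(103,270),z,.032,.05,"cas")
rep("top",Tt(24,377),.056,-.043,.061,"dock"); rep("top",Tt(47,97),.056,.043,.061,"dock")
rep("side",S(233,475),.056,-.043,.061,"dock"); rep("side",S(30,385),.056,.043,.061,"dock")
rep("side",S(410,290),.056,-.043,-.061,"dock")
rep("side",S(85,238),.059,.055,.0,"latchtop")
```

```text
cas top origin [ 0.5253 -0.106 ] rel TCP in dock axes -2.9 -0.7
cas top origin [ 0.5268 -0.1057] rel TCP in dock axes -1.3 -0.4
cas side origin [ 0.5272 -0.0999] rel TCP in dock axes -1.5 5.5
cas side origin [ 0.5228 -0.1047] rel TCP in dock axes -5.5 0.3
dock top origin [ 0.5346 -0.1076] rel TCP in dock axes 6.6 -1.6
dock top origin [ 0.5481 -0.1092] rel TCP in dock axes 20.1 -2.0
dock side origin [ 0.5337 -0.0996] rel TCP in dock axes 5.0 6.3
dock side origin [ 0.529  -0.0988] rel TCP in dock axes 0.3 6.8
dock side origin [ 0.5304 -0.0935] rel TCP in dock axes 1.2 12.2
latchtop side origin [ 0.5394 -0.1121] rel TCP in dock axes 11.8 -5.6
```

In relative terms the dock is about +7 mm in x from the earlier hover and about 0 in y, so the target TCP is (0.536, -0.1055). The flare tolerates ±9 mm. Lift and return.

Emit:
{"fn": "drive_tool", "kwargs": {"deltas": "10 0 0 10 0;10 0 0 35 0;10 0 0 75 0;10 0 0 110 0;10 3 -30 120 0;10 7 -70 120 0;10 7 -110 120 0;10 7 -150 120 0;10 7 -185 120 0;10 7 -205 120 0;10 7 -205 120 0;10 7 -205 120 0"}}

```text
time_s: 11.7
position: [0.5335, -0.1052, 0.1761]
tcp_rot: [[0.086, 0.996, -0.003], [0.996, -0.086, 0.002], [0.002, -0.003, -1.0]]
force: [0.1, 0.7, -3.4]
opening: 0.202
grasp_force: 30.0
```

Emit:
{"fn": "drive_tool", "kwargs": {"deltas": "10 0 0 -20 0;10 0 0 -35 0;10 0 0 -47 0;10 0 0 -57 0;10 0 0 -57 0"}}

```text
time_s: 12.2
position: [0.5338, -0.1046, 0.1182]
tcp_rot: [[0.084, 0.996, -0.003], [0.996, -0.084, 0.001], [0.001, -0.003, -1.0]]
force: [-0.6, -0.1, -3.1]
opening: 0.207
grasp_force: 30.0
```

Emit:
{"fn": "drive_tool", "kwargs": {"deltas": "10 1 0 -4 0;10 1 0 -8 0;10 1 0 -11 0;10 1 0 -11 0"}}

```text
time_s: 12.6
position: [0.5357, -0.1058, 0.1084]
tcp_rot: [[0.085, 0.996, -0.0], [0.996, -0.085, 0.0], [0.0, -0.0, -1.0]]
force: [-0.2, 0.1, -2.3]
opening: 0.203
grasp_force: 30.0
```

Emit:
{"fn": "drive_tool", "kwargs": {"deltas": "10 0 0 -3 0;10 0 0 -6 0;10 0 0 -6 0"}}

```text
time_s: 12.9
position: [0.5354, -0.1056, 0.1022]
tcp_rot: [[0.085, 0.996, -0.001], [0.996, -0.085, 0.0], [0.0, -0.001, -1.0]]
force: [0.3, 0.4, -2.5]
opening: 0.201
grasp_force: 30.0
```

Emit:
{"fn": "drive_tool", "kwargs": {"deltas": "10 0 0 -2 0;10 0 0 -4 0;10 0 0 -4 0"}}

```text
time_s: 13.2
position: [0.5344, -0.1054, 0.0987]
tcp_rot: [[0.085, 0.996, -0.003], [0.996, -0.085, 0.001], [0.001, -0.003, -1.0]]
force: [-5.0, -0.3, 2.9]
opening: 0.205
grasp_force: 30.0
```

Emit:
{"fn": "drive_tool", "kwargs": {"deltas": "10 0 0 -2 0;10 0 0 -4 0;10 0 0 -4 0"}}

```text
time_s: 13.5
position: [0.5346, -0.1054, 0.095]
tcp_rot: [[0.085, 0.996, -0.002], [0.996, -0.085, 0.001], [0.0, -0.002, -1.0]]
force: [-4.3, 0.4, 6.1]
opening: 0.208
grasp_force: 30.0
```

The lug has reached the latch slope (Fx −5 N, Fz +6 N), as expected. Continue straight down.

Emit:
{"fn": "drive_tool", "kwargs": {"deltas": "10 0 0 -2 0;10 0 0 -4 0;10 0 0 -6 0;10 0 0 -6 0"}}

```text
time_s: 13.9
position: [0.5346, -0.1058, 0.0888]
tcp_rot: [[0.085, 0.996, -0.003], [0.996, -0.085, 0.0], [-0.0, -0.003, -1.0]]
force: [-4.1, -0.8, 3.7]
opening: 0.204
grasp_force: 30.0
```

Emit:
{"fn": "drive_tool", "kwargs": {"deltas": "10 0 0 -2 0;10 0 0 -4 0;10 0 0 -6 0;10 0 0 -6 0"}}

```text
time_s: 14.3
position: [0.5347, -0.1052, 0.0818]
tcp_rot: [[0.085, 0.996, -0.003], [0.996, -0.085, 0.001], [0.001, -0.003, -1.0]]
force: [-4.5, -0.2, -0.1]
opening: 0.205
grasp_force: 30.0
```

Emit:
{"fn": "drive_tool", "kwargs": {"deltas": "10 0 0 -2 0;10 0 0 -4 0;10 0 0 -7 0;10 0 0 -7 0"}}

```text
time_s: 14.7
position: [0.5347, -0.1051, 0.0747]
tcp_rot: [[0.085, 0.996, -0.003], [0.996, -0.085, 0.001], [0.001, -0.003, -1.0]]
force: [-4.8, 0.6, -1.4]
opening: 0.207
grasp_force: 30.0
```

Emit:
{"fn": "drive_tool", "kwargs": {"deltas": "10 0 0 -2 0;10 0 0 -3 0;10 0 0 -4 0;10 0 0 -4 0"}}

```text
time_s: 15.1
position: [0.5374, -0.1062, 0.0715]
tcp_rot: [[0.085, 0.996, 0.003], [0.996, -0.085, -0.001], [-0.001, 0.003, -1.0]]
force: [0.3, -0.3, -2.2]
opening: 0.201
grasp_force: 30.0
```

Fx dropped to 0 at TCP 0.0715, so the latch has snapped. Press to confirm the floor.

Emit:
{"fn": "drive_tool", "kwargs": {"deltas": "10 0 0 -1 0;10 0 0 -3 0;10 0 0 -4 0;10 0 0 -4 0"}}

```text
time_s: 15.5
position: [0.5373, -0.1062, 0.0707]
tcp_rot: [[0.085, 0.996, 0.004], [0.996, -0.085, -0.001], [-0.001, 0.004, -1.0]]
force: [-3.9, 1.1, 17.0]
opening: 0.201
grasp_force: 30.0
```

It is on the floor (TCP 0.0707 against 0.0708 predicted, 17 N). Relax, open and retreat upward.

Emit:
{"fn": "drive_tool", "kwargs": {"deltas": "10 0 0 3 0;10 0 0 3 0;45 0 0 3 0;45 0 0 3 0;45 0 0 3 0;45 0 0 3 0;45 0 0 3 0;45 0 0 10 0;45 0 0 30 0;45 0 0 70 0;45 0 0 110 0;45 0 0 150 0"}}

```text
time_s: 16.7
position: [0.5356, -0.1056, 0.2194]
tcp_rot: [[0.085, 0.996, -0.0], [0.996, -0.085, 0.0], [0.0, -0.0, -1.0]]
force: [1.1, 0.4, -0.8]
opening: 0.517
grasp_force: 0.0
```

Emit:
{"fn": "drive_tool", "kwargs": {"deltas": "45 -50 200 40 0;45 -50 200 40 0;45 -50 200 40 0;45 -50 200 40 0;45 -50 200 40 0;45 -50 200 40 0;45 -50 200 40 0;45 -50 200 40 0"}}

```text
time_s: 17.5
position: [0.4864, 0.0928, 0.2573]
tcp_rot: [[0.087, 0.996, -0.0], [0.996, -0.087, -0.0], [-0.001, -0.0, -1.0]]
force: [-0.2, -0.0, -0.7]
opening: 0.522
grasp_force: 0.0
```

```bash
python3 look.py l4 350,180,80,100 325,100,80,100; python3 st.py
python3 - <<'E'
from h import *
a,b=cv2.imread("pics/side0.png"),cv2.imread("pics/l4_side.png")
for nm,(x,y,w,h) in dict(jar=(255,170,22,38),can=(292,122,24,28),carton=(245,280,45,50)).items(): print(nm,np.abs(a[y:y+h,x:x+w].astype(float)-b[y:y+h,x:x+w]).mean())
E
```

```text
17.6 [0.4863 0.0928 0.2571] [[0.087, 0.996, -0.001], [0.996, -0.087, -0.0], [-0.0, -0.001, -1.0]] [0.2 0.2 0.6] 0.5168419956105721 0.0 [-2. 18. 98. -0. 64.  3.]
jar 18.8548644338118
can 22.833829365079364
carton 21.971555555555554
```

View pics/l4.png

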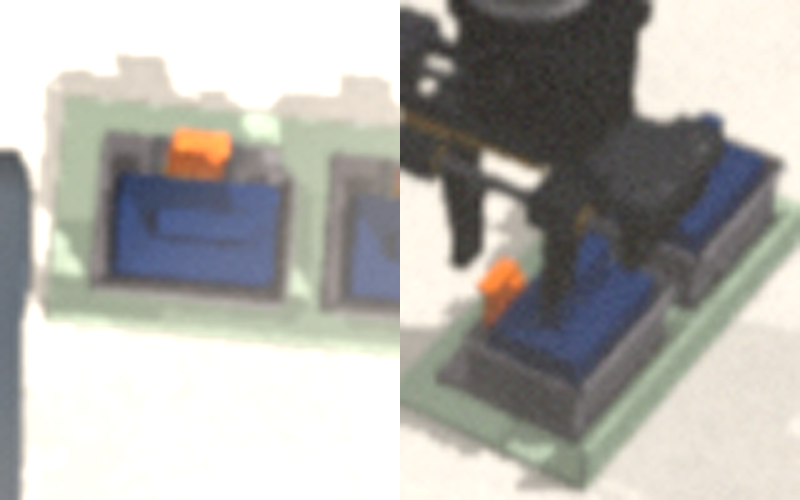

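The cassette is seated flush in the left dock, matching its neighbour: box at crop (115–280, 180–285), latch closed over the lug at (200,150). The gripper is clear. The jar, can and carton were never approached, so I put their brightness differences down to arm shadow.

```bash
python3 -c "
from rig import bot
print(bot.hand_in())"
```

```text
the job is handed in; nothing more can be done
None
```

The cassette is in the empty dock, pressed home on its floor with the latch snapped back over the lug; I let go, backed the arm clear and handed the job in at about 17.6 s, after one regrip along the way.

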